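# Check the spring travel of a record player's sub-chassis

### The job

On the opened record player, press down with the fingertips on the yellow corner pad that makes the pointer with the green ball tip lean towards the red clip. Press gently until the green ball stands level with the red clip along the scale, hold it there for one second without letting it go past, then let go so that the chassis springs back level. Do not press the other pad, and leave the loose parts lying around where they are: nothing needs to be picked up.

Things in the scene. Friction and masses are not known exactly. Their poses are not given: they have to be found in the camera images.
- player: Black open record player plinth, fixed, 340 (x) x 440 (y) x 70 mm high, walls 40 to 45 mm thick. Origin at the centre of its underside; at yaw 0 x points away from the robot, y to the left. A white scale board 140 mm wide (y), 8 mm thick, stands across it at x = +66 mm, top edge at z = 245 mm, with black ticks every 10 mm, zero at y = 0.
- subchassis: Sprung aluminium plate 150 x 330 x 6 mm in the plinth, with the pads and the pointer on it. Origin on its level tilt axis, along the player's x, at the player's x 0, y 0, z 60 mm. Level at rest, axes parallel to the player's. Pressing the left (+y) pad leans the pointer left (+y), the right pad right. The spring gives about 0.47 N at a pad per mm pressed; stops at 0.26 rad.
- pad_left (a point): Yellow round pad, 36 mm across and 12 mm thick, on the sub-chassis' left corner nearest the robot. The point is the centre of its top face and moves with the sub-chassis. At rest it is at x = -70, y = +130, z = +75 mm in the player's frame. Nothing stands within 45 mm of it above its level.
- pad_right (a point): Same pad on the right corner; at rest at x = -70, y = -130, z = +75 mm in the player's frame.
- pointer_tip (a point): Centre of the green ball (14 mm across) on top of the black upright pointer (6 mm thick rod) fixed to the sub-chassis, 200 mm above the tilt axis; at rest at x = +84, y = 0, z = +260 mm in the player's frame. It swings sideways (player's y) in front of the scale board, by about 1.54 mm for each mm that a pad goes down.
- red_clip: Red marker clip, 16 (x) x 12 (y) x 28 mm high, fixed astride the top edge of the scale board, 15 to 45 mm to the left or to the right of the zero tick. Origin at the centre of its underside, 233 mm above the table; axes parallel to the player's. The pointer is at the clip when the tip's y in the clip's frame is 0.
- blue_clip: Blue marker clip, same shape, on the other side of the zero tick. Not used here.
- counterweight: Loose steel tonearm counterweight, upright cylinder 28 mm across, 22 mm high, standing on the plinth's left rim. Origin at the centre of its underside. Leave alone.
- meter: Loose white multimeter 150 x 85 x 38 mm lying on the table to the left of the player. Origin at the centre of its underside. Leave alone.
- wheel0: Loose black rubber idler wheel, 44 mm across, 16 mm high, lying flat on the table to the right of the player. Origin at the centre of its underside. Leave alone.
- wheel1: A second such rubber wheel. Leave alone.

How it is judged:
By the outcome, as a careful person would: the job done as asked, in the order asked, and still so for the second after the job is handed in, with the robot touching nothing.
It also fails if it takes over 51 s, if anything falls off the work surface, if the arm or the gripper's body presses on something with over 40 N, if the wrist force passes 120 N, or if a joint passes its speed limit or range.

### The arm

A 7-joint arm with a two-finger parallel gripper is mounted at the origin on the work surface. World frame = base frame: x ahead of the robot, y to its left, z up, the work surface at z = 0. Lengths are in m, angles in rad, forces in N, time in s.
With the tool pointing down it reaches from about 0.425 to 0.925 m from the base axis. Payload 6.8 kg.
Tool frame: the origin (TCP) lies on the mounting face of the last link; the fingertips stand 173 mm ahead of it and the grasp point (between the pads) lies 155 mm ahead of it; z points along the fingers, y is the line along which they close (so a half turn about z gives the same grasp; the last joint's range is limited). The gripper opens to 85 mm and grips with 20 to 120 N. Pads are 22 mm wide; open, the fingers measure 114 mm over their backs; the gripper's body (76 mm by 85 mm) begins 54 mm behind the grasp point. The pads swing forward as they close: fully open they stand 13 mm farther back than shut.
Start: joints at [1.001, 0.477, 0.022, 1.555, -0.011, 1.109, -0.083], TCP at [0.301, -0.604, 0.405] pointing down, gripper open.
Joint ranges: [-2.96, 2.96], [-0.34, 2.1], [-1.41, 1.46], [0.24, 2.44], [-1.37, 4.51], [0.17, 1.92], [-2.96, 2.96]. Speed limits (rad/s): [2.39, 2.39, 3.14, 3.14, 3.14, 3.14, 3.14].

### API

Orientations are given as a rotation vector (axis times angle).
In Python, from bench import r gives the robot as it stands.
- The arm moves only by the tool carry_out, never from a script. Its argument "moves" is a list of rows, each a list of 5 numbers: the shift along the tool's x, y, z in m, then the turn about the tool's z in rad, then the finger opening in m, from 0 to 0.0854. In form: [[dx, dy, dz, roll, claw], ...]. A call has exactly 8 rows; each row is the pose to reach, as a shift and turn from the pose commanded when the call began, along the tool's axes at that moment; what a row does not reach only later rows make up. A row lasts 1/10 s, in which the tool goes at most 50 mm and 8.59 degrees, less where a joint would pass 70% of its speed; a pose out of reach is approached as far as the arm can. A call with a gripper value outside its range is refused whole. The fingers move at their own pace and stop on an object; "force" is the grip in N (left out, the last holds). Time passes only in rows, so rows that repeat a pose let the fingers close, or fill a call up. It gives the time, the measured TCP pose, the force, the opening and the grip force at its end, in the units of the state.
- r.get_obs(): the state, without advancing time (a new reading comes with each control period).
- r.grab_frame(name): name is "scene" or "top" or "wrist"; returns the picture (384x512x3 uint8, red, green, blue); there is no depth.
- r.calibration(name): a dict with "fx", "fy", "cx", "cy" (pixels), "rvec" (rotation vector, rad) and "tvec" (3), from world to camera coordinates, as OpenCV has them. Camera axes: x right, y down, z forward; pixel columns grow to the right and rows downward; lengths in m; the calibration is good to about 2 mm. The wrist camera is an equidistant fisheye: a pixel r from the principal point sees the ray r / f radians off the axis. A picture is of the moment at which its call begins: read the wrist's pose just before it. calibration takes no time and is no camera call; for the wrist camera it gives the pose at the moment of the call.
- r.hand_in(): hands the job in; it is judged then, once.
The state is a dict: "clock": time; "joints": joint angles; "qvel": joint speeds; "tau": joint torques, N m; "tcp_pos": TCP position; "orientation": TCP orientation; "contact_force": force on the tool from outside, world axes, zero at the start; "moment": the same for the moment, N m; "grip_width": finger opening in m; "gripper_force": force on a finger pad.
Only numpy, scipy, OpenCV 4.12 (cv2) and the standard library are available. Lean on these libraries where they do the work, as an engineer would, in place of code of your own. Each camera call takes 0.05 s, during which the arm holds its last target. There are 200 camera calls.

## Working session

There is one attempt and no reset: what is moved stays moved. The work goes in short steps, Python scripts to look and compute and a tool call to move; the robot and the scene stay as the last step left them, time stands still between calls to the robot, and variables do not carry over. Pictures are saved under pics/ and viewed, at most 10 in all, crops included, and the job is handed in when it is done.

Besides the shell and the picture viewer there is one more tool, called after "Call:" as name([rows], argument=value, ...), one row to a line, values as JSON. carry_out: Moves the arm, as the interface text tells. Its arguments: {"type":"object","properties":{"moves":{"type":"array","items":{"type":"array","items":{"type":"number"}}},"force":{"type":"number"}},"required":["moves"]}

```bash
mkdir -p pics
python3 - <<'E'
from bench import r
import cv2,numpy as np
o=r.get_obs();print(o)
for n in("scene","top"):
    cv2.imwrite(f"pics/{n}0.png",r.grab_frame(n)[:,:,::-1]);print(n,r.calibration(n))
E
```

```text
{'clock': 0.0, 'joints': array([ 1.00090336,  0.47782275,  0.02232884,  1.55647776, -0.01147608,
        1.10926099, -0.08308776]), 'qvel': array([0.00176092, 0.00161746, 0.00169994, 0.00010449, 0.00231606,
       0.00012546, 0.00018578]), 'tau': array([-9.05598990e-04, -5.96451187e+01,  1.60810813e+00, -2.81199950e+01,
        1.25837469e-02,  9.35324613e-03,  5.20702415e-06]), 'tcp_pos': array([ 0.30063531, -0.604044  ,  0.40369891]), 'orientation': array([-3.05649655e+00, -7.18636259e-01,  8.94522723e-04]), 'contact_force': array([ 0.20098077, -0.31305433, -0.49835838]), 'moment': array([-0.05910726, -0.03259814,  0.00184102]), 'gripper_force': 0.0, 'grip_width': 0.08554777451162517}
scene {'fx': 373.31889587816255, 'fy': 373.31889587816255, 'cx': 251.9356493672811, 'cy': 189.8607956570568, 'rvec': array([ 1.80850352,  1.30407913, -0.73424217]), 'tvec': array([-0.19434209, -0.13645341,  1.63713791])}
top {'fx': 395.5616633714452, 'fy': 395.5616633714452, 'cx': 258.82556202809667, 'cy': 192.47396783199454, 'rvec': array([ 2.15788581, -2.04386655,  0.22088311]), 'tvec': array([-0.0124999 ,  0.60844801,  1.50390309])}
```

View pics/scene0.png

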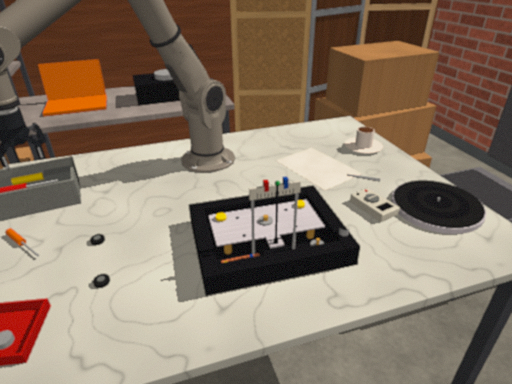

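View pics/top0.png

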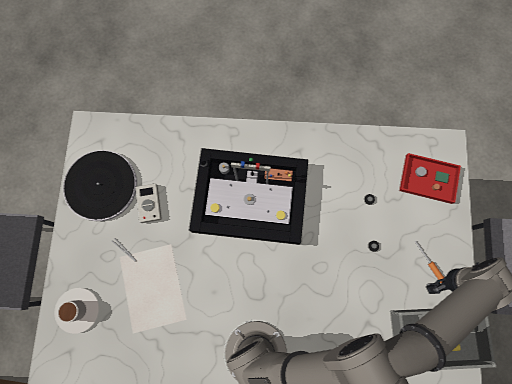

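The scene picture shows the red clip at (265,184), the green ball at (277,184) and the pads at (220,217) and (300,204). In the top picture red is right of green, so the right pad at (281,215) is the one to press. I'll enlarge both views for exact points.

Run:
```python
import cv2
a=cv2.imread("pics/scene0.png")[170:294,180:365]; cv2.imwrite("pics/sc.png",cv2.resize(a,(740,496),interpolation=cv2.INTER_CUBIC))
a=cv2.imread("pics/top0.png")[140:255,180:325]; cv2.imwrite("pics/tc.png",cv2.resize(a,(725,575),interpolation=cv2.INTER_CUBIC))
```

```text
(no output)
```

View pics/sc.png

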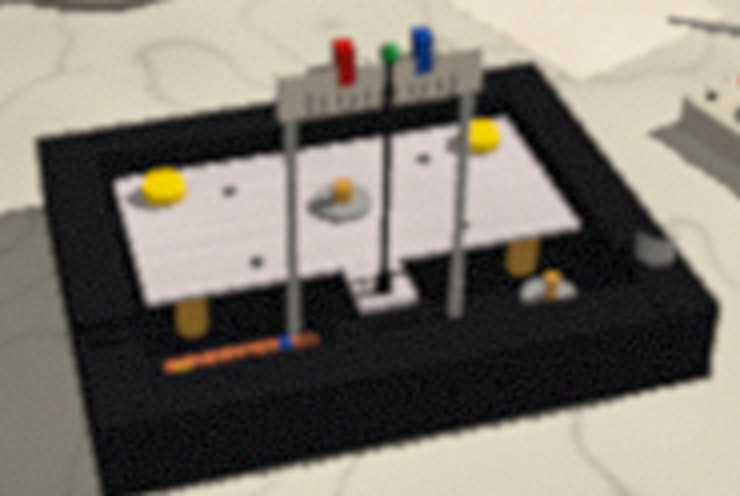

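View pics/tc.png

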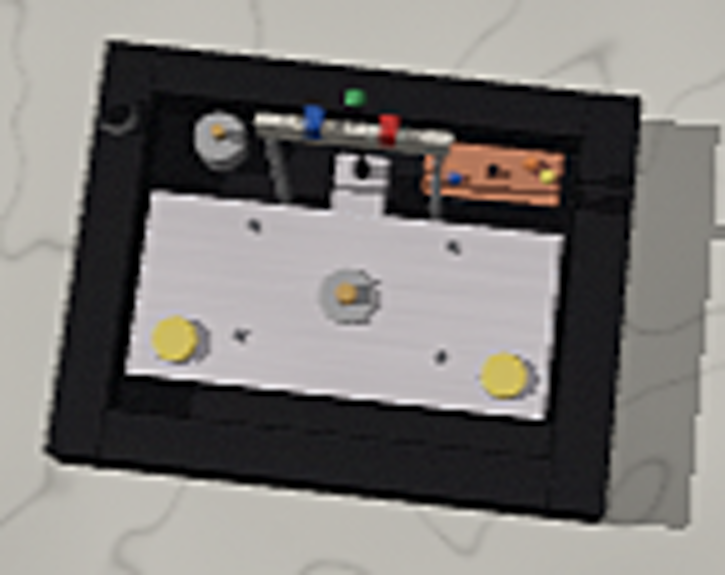

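The scene crop shows the pads at (163,186) and (481,134), the ball at (390,52), and the red and blue clips at (344,62) and (422,50). The top crop has the pads at (504,375) and (176,338), the ball at (354,97), and the red and blue clips at (389,128) and (314,121). I'll fit the player's pose and the clip offset to these.

```bash
cat > h.py <<'E'
import numpy as np,cv2
from scipy.optimize import least_squares
from scipy.spatial.transform import Rotation as R
def proj(P,c):
    K=np.array([[c['fx'],0,c['cx']],[0,c['fy'],c['cy']],[0,0,1]])
    return cv2.projectPoints(np.array(P,float),c['rvec'],c['tvec'],K,None)[0][:,0]
def P2W(p,pts):
    c,s=np.cos(p[2]),np.sin(p[2])
    return np.array(pts)@np.array([[c,-s,0],[s,c,0],[0,0,1]]).T+[p[0],p[1],0]
E
python3 - <<'E'
from h import *
from bench import r
C={n:r.calibration(n) for n in("scene","top")}
# order: pad right, pad left, ball, red, blue, (top) plinth top corners FL? 
sc=(np.array([(163,186),(481,134),(390,52),(344,62),(422,50)])+.5)/4-.5+[180,170]
tc=(np.array([(504,375),(176,338),(354,97),(389,128),(314,121),(108,40),(639,97),(605,521),(47,455)])+.5)/5-.5+[180,140]
def pts(p): return [(-.07,-.13,.072),(-.07,.13,.072),(.084,0,.26),(.066,p[3],.247),(.066,p[4],.247),(.17,.22,.07),(.17,-.22,.07),(-.17,-.22,.07),(-.17,.22,.07)]
def f(p):
    w=P2W(p,pts(p)); return np.r_[proj(w[:5],C['scene'])-sc,proj(w,C['top'])-tc].ravel()
s=least_squares(f,[.6,0,-.1,-.03,.03],loss='soft_l1')
p=s.x;print(p.round(4));print(f(p).reshape(-1,2).round(1).tolist())
np.save('p.npy',p)
print(P2W(p,pts(p)).round(3)[:4])
o=r.get_obs();M=R.from_rotvec(o['orientation']).as_matrix();print(M.round(3))
pad=P2W(p,[(-.07,-.13,.075)])[0];print(pad, M.T@(pad-o['tcp_pos']))
E
```

```text
[ 0.6016  0.0578 -0.0569 -0.0253  0.0284]
[[-0.1, -0.7], [-0.8, -0.6], [-0.2, -0.3], [-0.2, -0.6], [-0.2, -0.5], [-0.1, -0.3], [-0.4, -0.1], [0.3, -0.1], [-0.2, 0.3], [-0.2, 0.1], [-0.7, -0.6], [0.9, -0.5], [0.3, -1.4], [-1.0, -0.8]]
[[ 0.524 -0.068  0.072]
 [ 0.539  0.192  0.072]
 [ 0.685  0.053  0.26 ]
 [ 0.666  0.029  0.247]]
[[ 0.895  0.446 -0.001]
 [ 0.446 -0.895  0.001]
 [-0.    -0.002 -1.   ]]
[ 0.52433094 -0.06804478  0.075     ] [ 0.43913093 -0.37967891  0.3293851 ]
```

The red clip is at player y ≈ -25 mm, so the right pad should go down about 16 mm. I'll move to a hover above it with the fingers closed.

Call:
carry_out([
  [0.03,-0.026,0,0,0],
  [0.065,-0.056,0,0,0],
  [0.1,-0.086,0,0,0],
  [0.135,-0.117,0,0,0],
  [0.17,-0.147,0,0,0],
  [0.205,-0.177,0,0,0],
  [0.24,-0.208,0,0,0],
  [0.28,-0.24,0,0,0],
], force=30)

```text
clock: 0.9
tcp_pos: [0.4439, -0.2642, 0.4045]
orientation: [3.059, 0.717, -0.001]
contact_force: [1.1, 0.2, -1.0]
grip_width: 0.0003
gripper_force: 0.0
```

Call:
carry_out([
  [0.03,-0.027,0,0,0],
  [0.06,-0.053,0.01,0,0],
  [0.09,-0.08,0.03,0,0],
  [0.12,-0.106,0.06,0,0],
  [0.14,-0.125,0.085,0,0],
  [0.159,-0.14,0.11,0,0],
  [0.159,-0.14,0.12,0,0],
  [0.159,-0.14,0.12,0,0],
])

```text
clock: 1.7
tcp_pos: [0.5232, -0.0694, 0.283]
orientation: [-3.057, -0.721, 0.006]
contact_force: [-0.7, -0.7, 0.0]
grip_width: 0.0001
gripper_force: 0.0
```

Run:
```python
from h import *
from bench import r
p=np.load('p.npy');o=r.get_obs();M=R.from_rotvec(o['orientation']).as_matrix()
pad=P2W(p,[(-.07,-.13,.075)])[0]
print(o['clock'],o['tcp_pos'],o['grip_width'],o['contact_force'],M.T@(pad-o['tcp_pos'])-[0,0,.173]);print(M.round(3))
s=r.grab_frame("scene")[:,:,::-1];t=r.grab_frame("top")[:,:,::-1];w=r.grab_frame("wrist")[:,:,::-1]
a=cv2.resize(s[165:285,190:330],(560,480),interpolation=2);
a=np.hstack([cv2.resize(s[165:255,200:300],(400,360),interpolation=2),cv2.resize(t[140:230,220:320],(400,360),interpolation=2)])
cv2.imwrite("pics/h1.png",a);cv2.imwrite("pics/w1.png",w)
```

```text
1.7 [ 0.52322081 -0.06944046  0.28299146] 0.00010412544427896215 [-0.70676661 -0.72396021  0.04888923] [ 0.0023336  -0.00035838  0.03498571]
[[ 0.895  0.447 -0.004]
 [ 0.447 -0.895  0.   ]
 [-0.003 -0.002 -1.   ]]
```

View pics/h1.png

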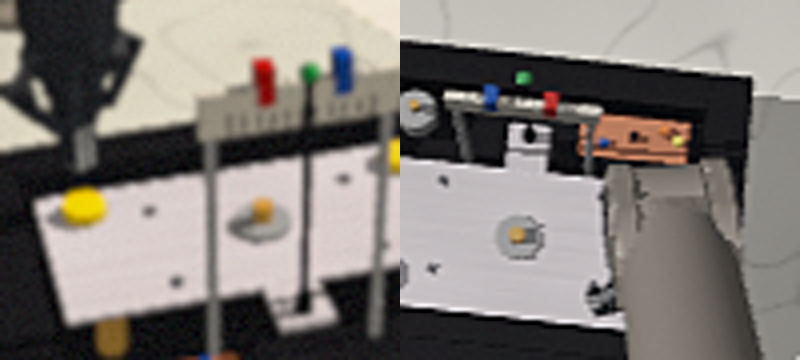

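View pics/w1.png

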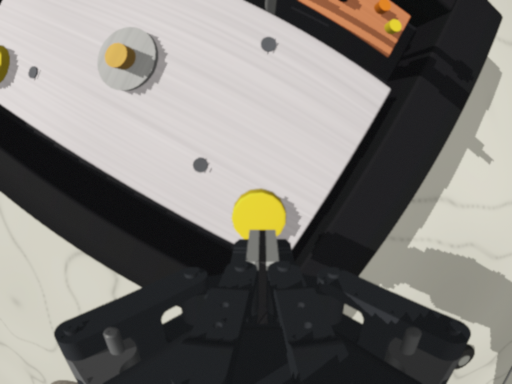

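In the scene picture the closed fingertips at (85,150) stand over the right pad at (83,207). The wrist view agrees, with the tips at (262,235) over the pad at (259,217). Next I'll set up a sub-pixel ball and clip measurement, taking the rest position as reference.

```bash
cat >> h.py <<'E'
B={"scene":(170,195,250,300),"top":(150,178,225,275)}
def blobs(r,n,k=4):
    v0,v1,u0,u1=B[n]
    im=np.mean([r.grab_frame(n).astype(float) for _ in range(k)],0)[v0:v1,u0:u1]
    a,g,b=im[...,0],im[...,1],im[...,2]; out=[]
    for w in(g-np.maximum(a,b),a-np.maximum(g,b)-15):
        w=np.where(w>25,w,0); w=np.minimum(w,60)
        m=cv2.connectedComponentsWithStats((w>0).astype(np.uint8))
        i=1+np.argmax(m[2][1:,4]); w=w*cv2.dilate((m[1]==i).astype(np.uint8),np.ones((3,3)))
        yy,xx=np.indices(w.shape); out.append(np.r_[(w*xx).sum(),(w*yy).sum()]/w.sum()+[u0,v0])
    return np.array(out)
def tip(t): return (.084,-.2*np.sin(t),.06+.2*np.cos(t))
def meas(r):
    p=np.load('p.npy')
    for n in B:
        c=r.calibration(n); q=blobs(r,n)
        try: off=np.load(n+'off.npy')
        except OSError:
            off=q[0]-proj(P2W(p,[tip(0)]),c)[0]; np.save(n+'off.npy',off)
        t=least_squares(lambda t:proj(P2W(p,[tip(t[0])]),c)[0]+off-q[0],[.05]).x[0]
        y=least_squares(lambda y:(proj(P2W(p,[(.066,y[0],.247)]),c)[0]+off-q[1])[0],[-.02]).x[0]
        print(n,q.round(2).tolist(),'off',off.round(2),'tip y mm',round(-200*np.sin(t),2),'clip y mm',round(y*1e3,2))
    o=r.get_obs();print(o['clock'],o['tcp_pos'].round(4),o['contact_force'].round(2))
E
python3 -c "
from h import *
from bench import r
meas(r)"
```

```text
scene [[277.47, 182.63], [265.83, 184.63]] off [0.59 0.33] tip y mm 0.0 clip y mm -25.78
top [[250.34, 159.0], [271.62, 172.49]] off [-0.32  0.15] tip y mm 0.0 clip y mm -77.92
2.25 [ 0.524  -0.0698  0.285 ] [-0.04 -0.17  0.57]
```

Call:
carry_out([
  [0.002,0,0.006,0,0],
  [0.002,0,0.012,0,0],
  [0.002,0,0.018,0,0],
  [0.002,0,0.024,0,0],
  [0.002,0,0.03,0,0],
  [0.002,0,0.034,0,0],
  [0.002,0,0.038,0,0],
  [0.002,0,0.041,0,0],
])

```text
clock: 3.05
tcp_pos: [0.5257, -0.069, 0.2435]
orientation: [3.058, 0.718, -0.001]
contact_force: [-0.4, -1.2, 2.9]
grip_width: -0.0
gripper_force: 1.6
```

```bash
python3 -c "
from h import *
from bench import r
meas(r)"
```

```text
scene [[274.44, 183.2], [265.83, 184.63]] off [0.59 0.33] tip y mm -8.19 clip y mm -25.78
top [[252.5, 159.26], [271.53, 172.58]] off [-0.32  0.15] tip y mm -7.67 clip y mm -77.6
3.45 [ 0.5257 -0.0689  0.2439] [-1.53 -0.97  2.92]
```

The ball moves right as expected. I'll fix the top view's red window, since it caught the copper board, and press further.

Call:
carry_out([
  [0,0,0.001,0,0],
  [0,0,0.002,0,0],
  [0,0,0.003,0,0],
  [0,0,0.004,0,0],
  [0,0,0.005,0,0],
  [0,0,0.006,0,0],
  [0,0,0.007,0,0],
  [0,0,0.007,0,0],
])

```text
clock: 4.25
tcp_pos: [0.5258, -0.0691, 0.2367]
orientation: [3.058, 0.718, -0.0]
contact_force: [-2.5, -3.0, 6.4]
grip_width: 0.0001
gripper_force: 3.2
```

```bash
sed -i 's/(150,178,225,275)/(150,172,225,263)/' h.py; python3 -c "
from h import *
from bench import r
meas(r)"
```

```text
scene [[270.45, 184.03], [265.77, 184.74]] off [0.59 0.33] tip y mm -18.87 clip y mm -25.94
top [[255.56, 159.74], [257.36, 165.17]] off [-0.32  0.15] tip y mm -18.62 clip y mm -26.93
4.65 [ 0.5258 -0.0691  0.2369] [-2.45 -3.33  6.04]
```

Call:
carry_out([
  [0,0,0.001,0,0],
  [0,0,0.0015,0,0],
  [0,0,0.002,0,0],
  [0,0,0.0025,0,0],
  [0,0,0.003,0,0],
  [0,0,0.0035,0,0],
  [0,0,0.0038,0,0],
  [0,0,0.004,0,0],
])

```text
clock: 5.45
tcp_pos: [0.5258, -0.0691, 0.233]
orientation: [3.058, 0.718, 0.0]
contact_force: [-2.9, -3.6, 8.0]
grip_width: 0.0004
gripper_force: 4.2
```

Run:
```python
from h import *
from bench import r
meas(r)
p=np.load('p.npy');L=[]
for n,(u0,v0) in {"scene":(250,172),"top":(235,150)}.items():
    s=np.mean([r.grab_frame(n).astype(float) for _ in range(3)],0)[:,:,::-1]
    q=proj(P2W(p,[(.066+a,-.0262+b,.233+c) for a in(-.008,.008) for b in(-.006,.006) for c in(0,.028)]),r.calibration(n))+np.load(n+'off.npy')
    a=cv2.resize(s[v0:v0+30,u0:u0+33].astype(np.uint8),(396,360),interpolation=cv2.INTER_CUBIC)
    h=cv2.convexHull(np.round((q-[u0,v0]+.5)*12-.5).astype(np.int32)); cv2.polylines(a,[h],True,(255,255,0),1); L.append(a)
cv2.imwrite("pics/z1.png",np.hstack(L))
```

```text
scene [[268.05, 184.64], [265.24, 184.23]] off [0.59 0.33] tip y mm -25.29 clip y mm -27.39
top [[257.25, 159.94], [257.36, 165.17]] off [-0.32  0.15] tip y mm -24.6 clip y mm -26.93
5.85 [ 0.5258 -0.0691  0.233 ] [-3.7  -3.59  8.09]
```

View pics/z1.png

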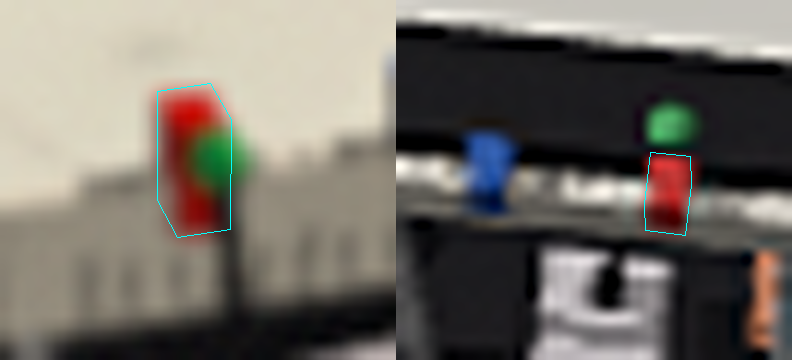

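The outline drawn at y = -26.2 mm fits the red clip in both views to within about half a mm. The ball stands about 1.2 mm short of it, so I'll nudge 0.7 mm further and hold.

Call:
carry_out([
  [0,0,0.0002,0,0],
  [0,0,0.0004,0,0],
  [0,0,0.0006,0,0],
  [0,0,0.0007,0,0],
  [0,0,0.0007,0,0],
  [0,0,0.0007,0,0],
  [0,0,0.0007,0,0],
  [0,0,0.0007,0,0],
])

```text
clock: 6.95
tcp_pos: [0.5258, -0.0691, 0.2324]
orientation: [3.058, 0.718, 0.0]
contact_force: [-2.4, -3.7, 8.2]
grip_width: 0.0003
gripper_force: 4.3
```

```bash
python3 -c "
from h import *
from bench import r
meas(r)"
```

```text
scene [[267.61, 184.83], [265.23, 184.06]] off [0.59 0.33] tip y mm -26.51 clip y mm -27.42
top [[257.59, 159.93], [257.36, 165.17]] off [-0.32  0.15] tip y mm -25.81 clip y mm -26.93
7.35 [ 0.5258 -0.0691  0.2324] [-3.3  -2.76  7.52]
```

Call:
carry_out([
  [0,0,0,0,0],
  [0,0,0,0,0],
  [0,0,0,0,0],
  [0,0,0,0,0],
  [0,0,0,0,0],
  [0,0,0,0,0],
  [0,0,0,0,0],
  [0,0,0,0,0],
])

```text
clock: 8.15
tcp_pos: [0.5258, -0.0691, 0.2324]
orientation: [3.058, 0.718, 0.0]
contact_force: [-2.7, -3.8, 8.6]
grip_width: 0.0002
gripper_force: 4.3
```

```bash
python3 -c "
from h import *
from bench import r
meas(r)"
```

```text
scene [[267.61, 184.83], [265.23, 184.06]] off [0.59 0.33] tip y mm -26.5 clip y mm -27.42
top [[257.6, 159.93], [257.36, 165.17]] off [-0.32  0.15] tip y mm -25.82 clip y mm -26.93
8.55 [ 0.5258 -0.0691  0.2324] [-3.68 -2.57  8.97]
```

The ball stood at -26.2 mm against the clip's -26.3 mm, steady for 2 s. I'll release gently and rise clear.

Call:
carry_out([
  [0,0,-0.002,0,0],
  [0,0,-0.005,0,0],
  [0,0,-0.008,0,0],
  [0,0,-0.011,0,0],
  [0,0,-0.014,0,0],
  [0,0,-0.016,0,0],
  [0,0,-0.018,0,0],
  [0,0,-0.02,0,0],
])

```text
clock: 9.35
tcp_pos: [0.5258, -0.0683, 0.252]
orientation: [-3.058, -0.72, -0.0]
contact_force: [0.3, 0.1, 0.2]
grip_width: -0.0001
gripper_force: 0.0
```

Call:
carry_out([
  [0,0,-0.01,0,0],
  [0,0,-0.025,0,0],
  [0,0,-0.04,0,0],
  [0,0,-0.055,0,0],
  [0,0,-0.07,0,0],
  [0,0,-0.08,0,0],
  [0,0,-0.08,0,0],
  [0,0,-0.08,0,0],
])

```text
clock: 10.15
tcp_pos: [0.5256, -0.0687, 0.3319]
orientation: [3.058, 0.719, 0.0]
contact_force: [-0.6, 0.2, 0.5]
grip_width: 0.0004
gripper_force: 0.0
```

Run:
```python
from h import *
from bench import r
meas(r);meas(r)
cv2.imwrite("pics/end.png",np.vstack([cv2.resize(r.grab_frame("scene")[165:295,180:400,::-1],(508,300)),r.grab_frame("top")[100:300,:508,::-1]]))
```

```text
scene [[277.47, 182.63], [265.83, 184.63]] off [0.59 0.33] tip y mm -0.01 clip y mm -25.78
top [[250.34, 159.0], [257.36, 165.17]] off [-0.32  0.15] tip y mm 0.02 clip y mm -26.93
10.55 [ 0.5257 -0.0687  0.3317] [-0.09  0.6   0.21]
scene [[277.47, 182.63], [265.83, 184.64]] off [0.59 0.33] tip y mm 0.0 clip y mm -25.78
top [[250.34, 159.0], [257.36, 165.17]] off [-0.32  0.15] tip y mm 0.01 clip y mm -26.93
10.95 [ 0.5258 -0.0688  0.332 ] [-0.09  0.89  0.66]
```

View pics/end.png

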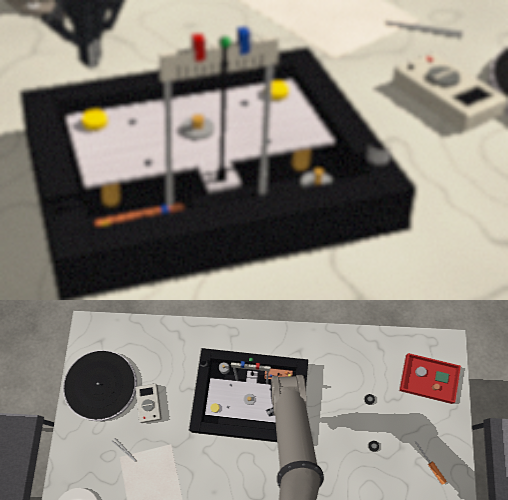

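The picture shows the chassis level again, with the ball back at zero (225,43), the gripper clear at (90,50), and the loose parts in place. I'll hand it in.

```bash
python3 -c "
from bench import r
print(r.hand_in())"
```

```text
the job is handed in; nothing more can be done
None
```

I pressed the right pad until the green ball stood level with the red clip (within about 1 mm by the cameras), held it there for about 2 s, then let go; the chassis sprang back level, the loose parts were not disturbed, and the job is handed in.

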